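# Clear the chute deck and hold the coating gauge on its test spot

## Task

Clear both wood offcuts off the blue sloping chute deck into the grey scrap tray and leave them lying there. Then take the coating gauge out of its black stand and hold it on the marked spot of the deck: its orange foot inside the white ring, the gauge square to the sloping deck, pressed lightly so that the sprung foot goes about half-way in, never rammed home. Finish while still holding the gauge there like that, and leave everything else on the table where it stands.

Things in the scene. Friction and masses are not known exactly. Their poses are not given: they have to be found in the camera images.
- chute: fixed chute: blue flat deck 160 mm long by 140 mm wide, sloping at 15 degrees (0.262 rad). Origin: under its middle, on the table; z up; x level, pointing uphill, so the deck's normal is up and leans to -x; y across. Deck surface 62 mm above the table at the middle, 41 mm at the low end, 83 mm at the high end. Steel lips 5 mm above the deck along both sides and the low end
- spot_centre (a point): centre of the marked spot, on the deck surface, 25 mm downhill of the deck's middle, up to 24 mm to either side: painted white ring, 28 mm inside and 37 mm outside diameter, flat, with a dot in the middle. Its z is square to the deck, its x uphill along the deck. At the start an offcut lies over it
- spot: the same painted spot, with the same origin and axes as spot_centre
- offcut_step_centre (a point): pale wood offcut with a step, loose, 30 g, on the deck over the marked spot: 46 mm long (its x, roughly along the slope at the start), 30 mm wide (its y, flat sides, the way to grip it), 24 mm high (14 mm in the last 15 mm at its +x end). The point is half-way up, 12 mm above its underside; its z is square to the deck at the start
- offcut_round_centre (a point): darker wood offcut with a rounded top, loose, 25 g, lies on the deck 70 mm farther uphill: 40 mm long (its x, roughly along the slope at the start), 26 mm wide (its y, the way to grip it), 26 mm high. The point is 13 mm above its underside, half-way up; its z is square to the deck at the start
- scrap_tray: grey open-topped scrap tray, fixed to the table, 130 x 130 mm outside, 50 mm high, walls 4 mm. Origin: centre of its underside, z up
- gauge_stand: black block 64 x 64 x 44 mm, fixed, with an upright hole 22 mm in diameter and 38 mm deep in the middle of its top. Origin: centre of its underside, z up
- gauge_centre (a point): centre of the coating gauge's grey box body, 28 mm (its x) by 38 mm (its y) by 64 mm high (its z), 140 g, small display on its -x face. It stands loose and upright: the box rests on top of the stand, its nose and foot reach 32 mm down into the hole, so lift it straight up 40 mm to free it. z is the gauge axis, from foot to top
- gauge: the same gauge: origin at the centre of the underside of the grey box, where the metal nose (16 mm diameter, 22 mm long) begins; axes as gauge_centre
- gauge_tip (a point): tip of the orange sprung foot (10 mm diameter, round end), which sticks out 10 mm below the nose; foot fully out, the tip is 64 mm below gauge_centre on the gauge axis
- gauge_foot (a joint): how far the sprung foot is pushed into the nose, m: 0 = fully out, 0.008 = fully home. It needs 1.8 N to start and 0.6 N more for each mm (about 4.2 N at half-way, 0.004)

How it is judged:
By the outcome, as a careful person would: the job done as asked, in the order asked, and still so for the second after the job is handed in, while the arm keeps its last pose, push and grip.
It also fails if it takes over 67 s, if anything falls off the work surface, if the arm or the gripper's body presses on something with over 40 N, if the wrist force passes 120 N, or if a joint passes its speed limit or range.

## Robot

A 7-joint arm with a two-finger parallel gripper is mounted at the origin on the work surface; the furniture and walls round the work are solid. World frame = base frame: x ahead of the robot, y to its left, z up, the work surface at z = 0. Lengths are in m, angles in rad, forces in N, time in s.
With the tool pointing down it reaches from about 0.4 to 0.925 m from the base axis. Payload 4.1 kg.
Tool frame: the origin (TCP) lies midway between the tips of the shut fingers; the grasp point (between the pads) lies 19 mm behind it; x points along the fingers, y is the direction in which the jaws open and shut, and the axes are right-handed (so a half turn about x gives the same grasp; the last joint's range is limited). The gripper opens to 85 mm and grips with 20 to 120 N. Pads are 22 mm wide; open, the fingers measure 114 mm over their backs; the gripper's body (76 mm by 85 mm) begins 54 mm behind the grasp point. The pads swing forward as they close: fully open they stand 13 mm farther back than shut.
Start: joints at [-1.387, 0.398, 0.045, 1.537, -0.019, 1.207, -0.051], TCP at [0.181, 0.624, 0.231] pointing down, gripper open.
Joint ranges: [-2.82, 2.82], [-0.49, 2.23], [-1.37, 1.46], [0, 2.46], [-1.36, 4.5], [0.23, 2], [-2.94, 2.94]. Speed limits (rad/s): [2.57, 2.57, 3.14, 3.14, 3.14, 3.14, 3.14].

## Interface

Orientations are given as a 3x3 rotation matrix whose columns are the frame's x, y, z axes.
In Python, from workcell import sensors, optics, order gives the robot as it stands.
- The arm moves only by the tool jog_arm, never from a script. Its argument "commands" is one flat list of numbers, 5 for each row, row after row: the shift along the tool's x, y, z in m, then the turn about the tool's x in rad, then the opening, from 0 (shut) to 1 (fully open). A call has exactly 5 rows; each row is the pose to reach, as a shift and turn from the pose commanded when the call began, along the tool's axes at that moment; what a row does not reach only later rows make up. A row lasts 1/10 s, in which the tool goes at most 50 mm and 8.59 degrees, less where a joint would pass 70% of its speed; a pose out of reach is approached as far as the arm can. A call with a gripper value outside its range is refused whole. The fingers move at their own pace and stop on an object; "newtons" is the grip in N (left out, the last holds). Time passes only in rows, so rows that repeat a pose let the fingers close, or fill a call up. It gives the time, the measured TCP pose, the force and the opening at its end, in the units of the state.
- sensors.state(): the state, without advancing time (a new reading comes with each control period).
- optics.get_image(name): name is "scene" or "top" or "wrist"; returns a dict with "pixels" (400x640x3 uint8, blue, green, red), "range_z" (400x640 float32, m along the optical axis (not along the pixel's ray), 0 where there is no reading), "camera_matrix" (3x3 intrinsics, pixels), "rvec" (rotation vector, rad) and "tvec" (3), from world to camera coordinates, as OpenCV has them; the wrist camera has in their place "hand_eye" (4x4, takes a point from camera to tool coordinates, whose origin is the TCP and whose axes are the tool frame's). Camera axes: x right, y down, z forward; pixel columns grow to the right and rows downward; lengths in m; the calibration is good to about 2 mm. A picture is of the moment at which its call begins: read the wrist's pose just before it.
- order.finish_job(): hands the job in, once; it reports no verdict.
The state is a dict: "time": time; "joint_pos": joint angles; "joint_velocities": joint speeds; "effort": joint torques, N m; "eef_pos": TCP position; "eef_rot": TCP orientation; "ft_force": force on the tool from outside, world axes, zero at the start; "wrist_torque": the same for the moment, N m; "gripper_width": opening from 0.0 (shut) to 1.0 (fully open).
Only numpy, scipy, OpenCV 4.12 (cv2) and the standard library are available. Lean on these libraries where they do the work, as an engineer would, in place of code of your own. Each camera call takes 0.05 s, during which the arm holds its last target. There are 200 camera calls.

## Working session

There is one attempt and no reset: what is moved stays moved. The work goes in short steps, Python scripts to look and compute and a tool call to move; the robot and the scene stay as the last step left them, time stands still between calls to the robot, and variables do not carry over. Pictures are saved under pics/ and viewed, about 8 in all and at most 12, crops included, and the job is handed in when it is done.

Besides the shell and the picture viewer there is one more tool, called after "Request:" by a JSON object that holds its "method" and its "body". jog_arm: Moves the arm, as the interface text tells. Its arguments: {"type":"object","properties":{"commands":{"type":"array"},"newtons":{"type":"number"}},"required":["commands"]}

```bash
mkdir -p pics; ls; cat > h.py <<'E'
import numpy as np, cv2
from workcell import sensors, optics, order
def world(im, st=None):
    """per-pixel world points from range_z"""
    K=im["camera_matrix"]; z=im["range_z"].astype(float)
    v,u=np.mgrid[:z.shape[0],:z.shape[1]]
    P=np.stack([(u-K[0,2])/K[0,0]*z,(v-K[1,2])/K[1,1]*z,z],-1)
    if "rvec" in im:
        R=cv2.Rodrigues(np.array(im["rvec"],float))[0]; return (P-np.ravel(im["tvec"]))@R
    H=np.array(im["hand_eye"]); P=P@H[:3,:3].T+H[:3,3]
    return P@np.array(st["eef_rot"]).T+np.array(st["eef_pos"])
E
python3 - <<'E'
from h import *
s=sensors.state(); print({k:np.round(v,3).tolist() for k,v in s.items()})
for n in ["scene","top"]:
    im=optics.get_image(n); cv2.imwrite(f"pics/{n}0.png",im["pixels"]); np.savez(f"{n}0.npz",px=im["pixels"],W=world(im))
    print(n,np.round(im["camera_matrix"],1).tolist(),np.ravel(im["rvec"]),np.ravel(im["tvec"]))
E
```

```text
pics
{'time': 0.0, 'joint_pos': [-1.387, 0.399, 0.045, 1.538, -0.019, 1.207, -0.051], 'joint_velocities': [-0.001, 0.0, -0.001, -0.001, -0.002, -0.002, -0.0], 'effort': [-0.0, -47.512, 1.365, -25.423, 0.012, 0.009, 0.0], 'eef_pos': [0.181, 0.624, 0.23], 'eef_rot': [[-0.0, 0.279, 0.96], [-0.002, 0.96, -0.279], [-1.0, -0.002, 0.0]], 'ft_force': [0.646, 0.117, -0.01], 'wrist_torque': [0.023, 0.025, 0.014], 'gripper_width': 1.0}
scene [[387.2, 0.0, 323.4], [0.0, 387.2, 197.0], [0.0, 0.0, 1.0]] [ 2.14491428 -0.97363439  0.40841909] [-0.40021719  0.32539522  0.66049164]
top [[470.5, 0.0, 317.0], [0.0, 470.5, 194.6], [0.0, 0.0, 1.0]] [ 2.14556402 -2.11245783  0.194032  ] [-0.05481664  0.53793266  1.12036855]
```

View pics/scene0.png

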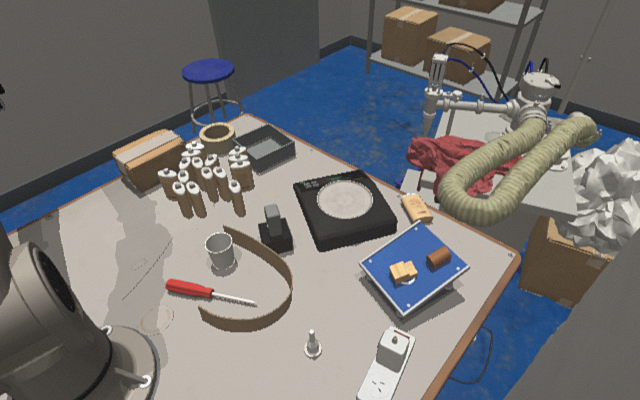

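View pics/top0.png

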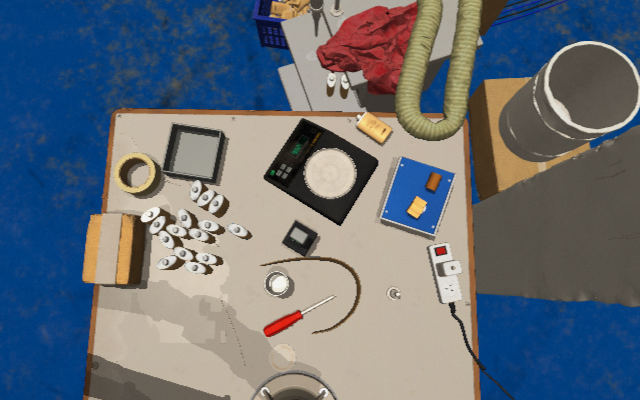

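The top view shows the deck around (418,195), with the pale stepped offcut at (417,207) and the brown round one at (433,182). The tray is at (193,152) and the gauge in its stand at (299,237). In the scene view they are at (413,270), (403,272), (438,258), (265,148) and (275,228). The bottles, strap, scale and socket strip stand around them.

```bash
cat > m.py <<'E'
from h import *
def rect(P):
    (c,wh,a)=cv2.minAreaRect(P.astype(np.float32)); return np.round(c,4),np.round(wh,4),round(a,1)
for n in ["top","scene"]:
    d=np.load(f"{n}0.npz"); px=d["px"]; W=d["W"]; hsv=cv2.cvtColor(px,cv2.COLOR_BGR2HSV)
    ok=np.isfinite(W).all(-1)&(W[...,2]>0.03)&(W[...,2]<0.14)
    blue=(cv2.inRange(hsv,(100,120,80),(125,255,255))>0)&ok
    k,l,stt,_=cv2.connectedComponentsWithStats(blue.astype(np.uint8)); i=1+np.argmax(stt[1:,4]); m=l==i
    P=W[m]; 
    for _ in range(3):
        c=P.mean(0); N=np.linalg.svd(P-c,full_matrices=False)[2][2]; N*=np.sign(N[2]); P=P[abs((P-c)@N)<.004]
    print(n,"deck",len(P),"normal",N.round(4),"tilt",np.degrees(np.arccos(N[2])),"bbox",stt[i])
    ux=-np.array([N[0],N[1],0]);ux/=np.linalg.norm(ux); print(" uphill yaw",np.degrees(np.arctan2(ux[1],ux[0])))
    uy=np.cross([0,0,1],ux); us=np.cross(uy,N)
    r=rect(np.c_[(P-c)@us,(P-c)@uy]); mid=c+r[0][0]*us+r[0][1]*uy
    print(" rect",r,"mid",mid.round(4))
    # offcuts
    h=(W-mid)@N; a=(W-mid)@us; b=(W-mid)@uy
    o=(abs(a)<.075)&(abs(b)<.065)&(h>.008)&(h<.06)&np.isfinite(h)
    k,l,stt,_=cv2.connectedComponentsWithStats(o.astype(np.uint8))
    for i in range(1,k):
        if stt[i,4]<15: continue
        q=l==i; print(" off",stt[i],px[q].mean(0).round(), "h",np.percentile(h[q],[5,50,95]).round(4),rect(np.c_[a[q],b[q]]))
        q2=q&(h>.019); print("   high part",rect(np.c_[a[q2],b[q2]]),"world",W[q].mean(0).round(3))
    # tray and stand windows by height
    for name,lo,hi,pxw in [("tray",.04,.056,{"top":(155,115,235,195),"scene":(225,115,305,180)}),("standtop",.036,.05,{"top":(275,215,325,260),"scene":(250,195,300,255)}),("gauge",.095,.125,{"top":(270,210,325,260),"scene":(250,195,300,255)})]:
        x0,y0,x1,y1=pxw[n]; w=np.zeros(px.shape[:2],bool); w[y0:y1,x0:x1]=1; w&=(W[...,2]>lo)&(W[...,2]<hi)
        if w.sum()>8: print(" ",name,w.sum(),rect(W[w][:,:2]),"z",np.median(W[w][:,2]).round(4))
    t=np.isfinite(W[...,2])&(abs(W[...,2])<.01); print("table z",np.median(W[...,2][t]))
E
python3 m.py
```

```text
top deck 2695 normal [-0.2457  0.0768  0.9663] tilt 14.920005866258968 bbox [ 382  157   72   77 2934]
 uphill yaw -17.363981005325833
 rect (array([ 0.0001, -0.0024]), array([0.1567, 0.1323]), 0.0) mid [ 0.5387 -0.293   0.0625]
 off [425 172  17  19 186] [ 37.  83. 140.] h [0.0152 0.0235 0.0278] (array([ 0.0441, -0.0216]), array([0.0253, 0.0396]), 84.0)
   high part (array([ 0.044 , -0.0214]), array([0.0243, 0.0395]), 84.9) world [ 0.568 -0.323  0.096]
 off [406 196  21  22 250] [100. 182. 225.] h [0.0116 0.022  0.027 ] (array([-0.0272, -0.0032]), array([0.0306, 0.0456]), 73.7)
   high part (array([-0.0291, -0.0025]), array([0.0296, 0.0415]), 75.7) world [ 0.508 -0.286  0.075]
  tray 507 (array([0.6301, 0.2734]), array([0.1688, 0.1664]), 81.2) z 0.0487
  standtop 501 (array([ 0.4334, -0.0145]), array([0.1053, 0.1053]), 2.8) z 0.0443
  gauge 202 (array([ 0.4316, -0.0035]), array([0.0382, 0.029 ]), 58.6) z 0.1078
table z 8.545786577182566e-06
scene deck 3604 normal [-0.2464  0.0789  0.966 ] tilt 14.99385296460421 bbox [ 363  223  103   89 3606]
 uphill yaw -17.76648769914425
 rect (array([0.0036, 0.0018]), array([0.1537, 0.1329]), 0.1) mid [ 0.54   -0.2931  0.0618]
 off [426 245  26  22 320] [ 75.  97. 133.] h [0.0107 0.0227 0.0268] (array([ 0.0442, -0.0255]), array([0.026 , 0.0411]), 84.9)
   high part (array([ 0.0444, -0.0249]), array([0.0235, 0.0406]), 85.0) world [ 0.565 -0.331  0.093]
 off [389 260  29  23 403] [136. 183. 216.] h [0.0104 0.0224 0.0255] (array([-0.0272, -0.0067]), array([0.0314, 0.0461]), 75.5)
   high part (array([-0.0351, -0.0043]), array([0.0306, 0.0296]), 74.3) world [ 0.506 -0.291  0.073]
  tray 638 (array([0.6326, 0.2646]), array([0.2806, 0.1903]), 57.3) z 0.0468
  standtop 611 (array([0.4645, 0.0022]), array([0.1866, 0.0891]), 15.9) z 0.0437
  gauge 220 (array([ 0.432 , -0.0069]), array([0.0379, 0.0291]), 59.2) z 0.1067
table z -0.0006121230638296406
```

```bash
cat >> h.py <<'E'
MID=np.array([.5394,-.293,.062]); YAW=np.radians(-17.5); T=np.radians(15)
UX=np.array([np.cos(YAW),np.sin(YAW),0]); UY=np.array([-np.sin(YAW),np.cos(YAW),0])
N=np.array([0,0,np.cos(T)])-np.sin(T)*UX; US=np.cos(T)*UX+np.array([0,0,np.sin(T)])
def deck(a,b,h): return MID+a*US+b*UY+h*N
def go(p,yaw_y=None,s=None):
    """shift and turn in tool axes to world TCP p with jaw axis at yaw_y deg (mod 180)"""
    s=s or sensors.state(); R=np.array(s["eef_rot"]); d=R.T@(np.array(p)-s["eef_pos"])
    cur=np.degrees(np.arctan2(R[1,1],R[0,1])); t=0 if yaw_y is None else (cur-yaw_y+90)%180-90
    return "shift %s turn %.3f (cur yaw %.1f)"%(d.round(4),np.radians(t),cur)
E
python3 - <<'E'
from h import *
d=np.load("top0.npz"); W=d["W"]; px=d["px"]
w=np.zeros(W.shape[:2],bool); w[120:188,160:229]=1; w&=(W[...,2]>.046)&(W[...,2]<.056)
k,l,st,_=cv2.connectedComponentsWithStats(w.astype(np.uint8)); 
for i in range(1,k):
    if st[i,4]>20: print(st[i],cv2.minAreaRect(W[l==i][:,:2].astype(np.float32)))
w=np.zeros(W.shape[:2],bool); w[215:260,275:325]=1; w&=(W[...,2]>.038)&(W[...,2]<.05); k,l,st,_=cv2.connectedComponentsWithStats(w.astype(np.uint8),connectivity=4)
for i in range(1,k):
    if st[i,4]>20: print("stand",st[i],cv2.minAreaRect(W[l==i][:,:2].astype(np.float32)))
g=deck(-.0345,-.0035,12e-3); g2=deck(.0442,-.0235,.013)
print("step grip",g,deck(-.0345,-.0035,0)); print("round",g2)
print(go([.45,.35,.23])); print(go([g[0],g[1],.2],57))
# tall things
for n in ["top","scene"]:
    W=np.load(n+"0.npz")["W"]; q=(W[...,2]>.1)&(abs(W[...,0]-.5)<.28)&(abs(W[...,1])<.5); 
    k,l,st,ce=cv2.connectedComponentsWithStats(q.astype(np.uint8))
    for i in range(1,k):
        if st[i,4]>25: print(n,st[i],W[l==i].mean(0).round(2),W[l==i][:,2].max().round(3))
E
```

```text
[161 122  61  58 363] ((0.6472499966621399, 0.2740176320075989), (0.13219895958900452, 0.13180825114250183), 82.08853149414062)
stand [282 220  35  36 454] ((0.4322168231010437, -0.003398507833480835), (0.06431273370981216, 0.06391892582178116), 59.810211181640625)
step grip [ 0.50360336 -0.28538322  0.06466185] [ 0.50656545 -0.28631716  0.05307074]
round [ 0.56984241 -0.32723889  0.08599684]
shift [ 0.0007 -0.1878  0.3345] turn 0.000 (cur yaw 73.8)
shift [ 0.0318 -0.7829  0.5632] turn 0.293 (cur yaw 73.8)
top [ 394   82   76   59 2725] [ 0.72 -0.31  0.15] 1.198
top [432 173  10  10  40] [ 0.57 -0.32  0.13] 1.198
top [289 227  19  17 198] [ 0.43 -0.    0.13] 1.198
scene [ 437  163   94   64 3482] [ 0.71 -0.33  0.15] 0.185
scene [264 203  16  17 192] [ 0.43 -0.01  0.11] 0.111
scene [440 245  10   8  40] [ 0.58 -0.33  0.1 ] 0.104
scene [392 335   6   8  34] [ 0.36 -0.36  0.11] 0.112
```

Request:
{"method": "jog_arm", "body": {"commands": [0,-0.02,0.04,0,1,0,-0.04,0.08,0,1,0,-0.065,0.12,0,1,0,-0.085,0.16,0,1,0,-0.11,0.2,0,1]}}

```text
time: 0.6
eef_pos: [0.3437, 0.4614, 0.231]
eef_rot: [[-0.0, 0.279, 0.96], [-0.0, 0.96, -0.279], [-1.0, -0.0, -0.0]]
ft_force: [0.9, 1.3, 0.3]
gripper_width: 0.997
```

Request:
{"method": "jog_arm", "body": {"commands": [0,-0.025,0.045,0,1,0,-0.05,0.09,0,1,0,-0.075,0.134,0.0,1,0,-0.122,0.15,0.05,1,0,-0.17,0.165,0.1,1]}}

```text
time: 1.1
eef_pos: [0.4546, 0.2538, 0.2307]
eef_rot: [[-0.0, 0.377, 0.926], [-0.001, 0.926, -0.377], [-1.0, -0.001, 0.0]]
ft_force: [-0.3, -0.8, 0.1]
gripper_width: 1.004
```

```bash
python3 - <<'E'
from h import *
s=sensors.state(); print(s["time"],np.round(s["eef_pos"],4),np.round(s["joint_pos"],3),s["ft_force"]); print(go([.5036,-.2854,.2],57,s))
E
```

```text
1.1 [0.4546 0.2538 0.2307] [-0.836  0.172  0.277  1.849 -0.051  1.128  0.644] [-0.30664312 -0.82956125  0.07805467]
shift [ 0.0312 -0.481   0.2484] turn 0.190 (cur yaw 67.9)
```

Request:
{"method": "jog_arm", "body": {"commands": [0,-0.043,0.022,0.02,1,0,-0.086,0.044,0.04,1,0,-0.13,0.067,0.06,1,0,-0.174,0.09,0.08,1,0,-0.218,0.112,0.1,1]}}

```text
time: 1.6
eef_pos: [0.4758, 0.0101, 0.2312]
eef_rot: [[0.0, 0.465, 0.885], [0.0, 0.885, -0.465], [-1.0, 0.0, -0.0]]
ft_force: [1.1, 0.3, -0.4]
gripper_width: 0.996
```

```bash
python3 - <<'E'
from h import *
s=sensors.state(); print(s["time"],np.round(s["eef_pos"],4),np.round(s["joint_pos"],3)); print(go([.5036,-.2854,.2],57,s))
E
```

```text
1.6 [0.4758 0.0101 0.2312] [-0.558  0.088  0.479  1.947 -0.046  1.116  1.026]
shift [ 0.0311 -0.2487  0.162 ] turn 0.093 (cur yaw 62.3)
```

Request:
{"method": "jog_arm", "body": {"commands": [0,-0.042,0.027,0.02,1,0,-0.084,0.054,0.04,1,0,-0.126,0.081,0.06,1,0,-0.168,0.109,0.08,1,0,-0.209,0.136,0.093,1]}}

```text
time: 2.1
eef_pos: [0.4994, -0.2378, 0.2311]
eef_rot: [[0.0, 0.545, 0.839], [0.001, 0.839, -0.545], [-1.0, 0.001, -0.0]]
ft_force: [2.0, -0.2, 0.9]
gripper_width: 1.0
```

Request:
{"method": "jog_arm", "body": {"commands": [0,-0.04,0.026,0,1,0.031,-0.04,0.026,0,0.8,0.031,-0.04,0.026,0,0.8,0.031,-0.04,0.026,0,0.8,0.031,-0.04,0.026,0,0.8]}}

```text
time: 2.6
eef_pos: [0.5006, -0.2827, 0.2011]
eef_rot: [[0.001, 0.542, 0.84], [0.0, 0.84, -0.542], [-1.0, 0.001, 0.001]]
ft_force: [-0.9, -1.0, 0.4]
gripper_width: 0.803
```

```bash
python3 - <<'E'
from h import *
s=sensors.state(); im=optics.get_image("wrist"); W=world(im,s); px=im["pixels"]
np.savez("w1.npz",px=px,W=W); cv2.imwrite("pics/w1.png",px)
print(s["time"],np.round(s["eef_pos"],4)); 
h=(W-MID)@N; a=(W-MID)@US; b=(W-MID)@UY
d=(abs(a)<.075)&(abs(b)<.065)&(abs(h)<.006); print("deck h",np.median(h[d]),d.sum())
o=(abs(a)<.075)&(abs(b)<.065)&(h>.008)&(h<.035)
k,l,st,_=cv2.connectedComponentsWithStats(o.astype(np.uint8))
for i in range(1,k):
    if st[i,4]>60:
        q=l==i; print(st[i],px[q].mean(0).round(),cv2.minAreaRect(np.c_[a[q],b[q]].astype(np.float32)),np.percentile(h[q],95)); q&=h>.019; print("  high",cv2.minAreaRect(np.c_[a[q],b[q]].astype(np.float32)))
print(go(deck(-.0345,-.0035,.012),57,s))
E
```

```text
2.6 [ 0.5006 -0.2827  0.2011]
deck h 0.0013514525482607944 16134
[ 302  180   33   49 1581] [103. 149. 185.] ((-0.02393268421292305, -0.005294404923915863), (0.029312992468476295, 0.04542161151766777), 74.73246002197266) 0.02635082584492158
  high ((-0.0316435880959034, -0.003114001825451851), (0.02917598932981491, 0.029358606785535812), 74.93046569824219)
[ 302  258   34   50 1287] [ 61.  97. 140.] ((0.046957895159721375, -0.024040836840867996), (0.025710366666316986, 0.04052727669477463), 84.85726928710938) 0.027803173147426547
  high ((0.04691021144390106, -0.024347759783267975), (0.02452739141881466, 0.04052884131669998), 85.36139678955078)
shift [ 0.1364 -0.0007  0.0038] turn 0.003 (cur yaw 57.1)
```

View pics/w1.png

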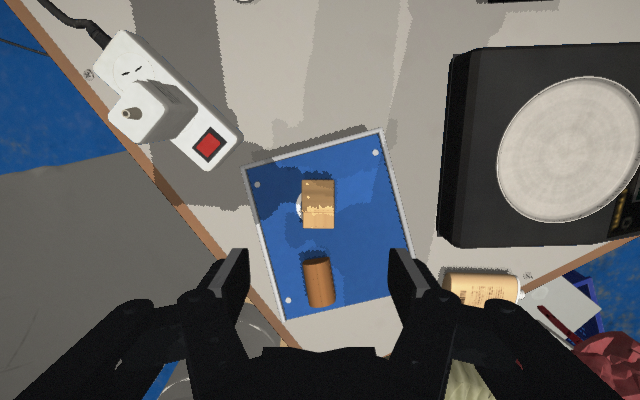

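The wrist view shows the step offcut at (318,205), the round one at (318,283), and the ring's edge showing at (299,207). The fingers straddle the bottom of the image.

Request:
{"method": "jog_arm", "body": {"commands": [0.045,-0.001,0.006,0,0.65,0.09,-0.001,0.006,0,0.65,0.12,-0.001,0.006,0,0.65,0.135,-0.001,0.006,0,0.65,0.143,-0.001,0.006,0,0.65]}}

```text
time: 3.15
eef_pos: [0.5046, -0.2872, 0.0569]
eef_rot: [[-0.0, 0.543, 0.84], [0.0, 0.84, -0.543], [-1.0, 0.0, -0.0]]
ft_force: [-0.4, -0.3, 0.4]
gripper_width: 0.651
```

Request:
{"method": "jog_arm", "body": {"commands": [0,0,0,0,0.65,0,0,0,0,0.2,0,0,0,0,0.2,0,0,0,0,0.2,0,0,0,0,0.2], "newtons": 25}}

```text
time: 3.65
eef_pos: [0.5054, -0.2886, 0.0592]
eef_rot: [[0.003, 0.545, 0.839], [-0.001, 0.839, -0.545], [-1.0, 0.001, 0.003]]
ft_force: [-0.9, 1.2, 6.2]
gripper_width: 0.351
```

Request:
{"method": "jog_arm", "body": {"commands": [-0.01,0,0,0,0.15,-0.05,0,0,0,0.15,-0.1,0,0,0,0.15,-0.14,0,0,0,0.15,-0.14,0.01,0,0,0.15], "newtons": 40}}

```text
time: 4.15
eef_pos: [0.5119, -0.2838, 0.2044]
eef_rot: [[0.012, 0.547, 0.837], [-0.006, 0.837, -0.547], [-1.0, 0.002, 0.013]]
ft_force: [-0.1, -0.7, -0.6]
gripper_width: 0.346
```

```bash
python3 - <<'E'
from h import *
s=sensors.state(); print(s["time"],np.round(s["eef_pos"],4),s["gripper_width"],s["ft_force"]); print(go([.612,.279,.2],82,s))
print(go([.612,.279,.2],82,s))
im=optics.get_image("wrist"); W=world(im,s); px=im["pixels"]; np.savez("w2.npz",px=px,W=W); 
cv2.imwrite("pics/w2.png",px)
# ring: white pixels on deck
h=(W-MID)@N; a=(W-MID)@US; b=(W-MID)@UY
hsv=cv2.cvtColor(px,cv2.COLOR_BGR2HSV)
m=(abs(a)<.07)&(abs(b)<.06)&(abs(h)<.006)&(hsv[...,1]<70)&(hsv[...,2]>110)
k,l,st,_=cv2.connectedComponentsWithStats(m.astype(np.uint8))
for i in range(1,k):
    if st[i,4]>25: q=l==i; print(st[i],cv2.minAreaRect(np.c_[a[q],b[q]].astype(np.float32)),W[q].mean(0).round(4))
E
```

```text
4.15 [ 0.5119 -0.2838  0.2044] 0.34573782525928837 [-0.12589384 -0.68887183 -0.63718084]
shift [ 0.0024  0.5258 -0.2243] turn -0.439 (cur yaw 56.8)
shift [ 0.0024  0.5258 -0.2243] turn -0.439 (cur yaw 56.8)
[291 174  38  38 540] ((-0.023887842893600464, -0.010010233148932457), (0.0368817038834095, 0.036594294011592865), 74.53955078125) [ 0.5139 -0.2952  0.0574]
```

View pics/w2.png

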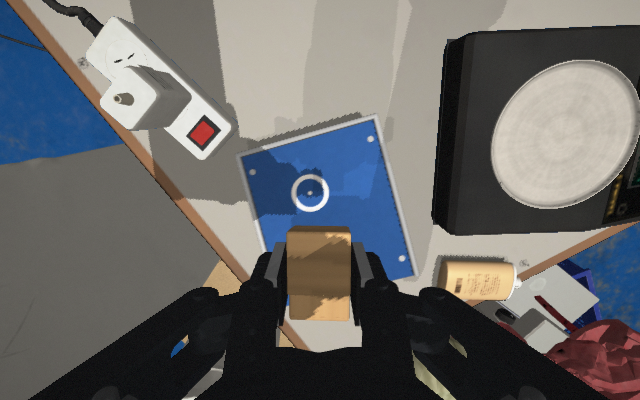

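The step offcut is held at (320,275), and the ring is clear at (310,193).

Request:
{"method": "jog_arm", "body": {"commands": [0,0.045,-0.019,-0.05,0.15,0,0.09,-0.038,-0.1,0.15,0,0.135,-0.057,-0.15,0.15,0,0.18,-0.076,-0.2,0.15,0,0.225,-0.095,-0.25,0.15]}}

```text
time: 4.7
eef_pos: [0.5515, -0.0368, 0.1963]
eef_rot: [[-0.002, 0.318, 0.948], [0.0, 0.948, -0.318], [-1.0, -0.0, -0.002]]
ft_force: [0.4, 0.1, 0.6]
gripper_width: 0.344
```

```bash
python3 - <<'E'
from h import *
s=sensors.state(); print(s["time"],np.round(s["eef_pos"],4),s["gripper_width"],s["ft_force"]); print(go([.612,.279,.2],82,s))
E
```

```text
4.7 [ 0.5515 -0.0368  0.1963] 0.3441818535892492 [0.40375679 0.07080599 0.61846453]
shift [-0.0037  0.3187 -0.043 ] turn -0.184 (cur yaw 71.5)
```

Request:
{"method": "jog_arm", "body": {"commands": [-0.004,0.049,-0.006,-0.05,0.15,-0.004,0.098,-0.013,-0.1,0.15,-0.004,0.147,-0.02,-0.15,0.15,-0.004,0.196,-0.027,-0.184,0.15,-0.004,0.245,-0.034,-0.184,0.15]}}

```text
time: 5.2
eef_pos: [0.5977, 0.2058, 0.2001]
eef_rot: [[-0.002, 0.14, 0.99], [-0.001, 0.99, -0.14], [-1.0, -0.001, -0.002]]
ft_force: [0.7, -0.8, -0.2]
gripper_width: 0.345
```

Request:
{"method": "jog_arm", "body": {"commands": [0,0.045,-0.007,0,0.15,0,0.074,-0.009,0,0.15,0,0.074,-0.009,0,0.15,0,0.074,-0.009,0,0.15,0,0.074,-0.009,0,0.15]}}

```text
time: 5.7
eef_pos: [0.6001, 0.2762, 0.2006]
eef_rot: [[-0.001, 0.144, 0.99], [-0.002, 0.99, -0.144], [-1.0, -0.002, -0.001]]
ft_force: [-0.1, -0.3, 0.3]
gripper_width: 0.345
```

```bash
python3 - <<'E'
from h import *
s=sensors.state(); print(s["time"],np.round(s["eef_pos"],4),s["gripper_width"],s["ft_force"]); print(go([.612,.279,.03],82,s))
im=optics.get_image("wrist"); W=world(im,s); px=im["pixels"]
w=(W[...,2]>.044)&(W[...,2]<.056)&(abs(W[...,0]-.647)<.1)&(abs(W[...,1]-.274)<.1); k,l,st,_=cv2.connectedComponentsWithStats(w.astype(np.uint8))
for i in range(1,k):
    if st[i,4]>60: print(st[i],cv2.minAreaRect(W[l==i][:,:2].astype(np.float32)))
E
```

```text
5.7 [0.6001 0.2762 0.2006] 0.3446531604800019 [-0.06127237 -0.33072162  0.26976433]
shift [0.1706 0.0049 0.0115] turn -0.004 (cur yaw 81.7)
[401 125  19  73 880] ((0.5907561182975769, 0.3663922846317291), (0.015211737714707851, 0.07089927792549133), 89.9946517944336)
[ 256  170  132   95 1568] ((0.6353722810745239, 0.2734692394733429), (0.1304514855146408, 0.10085553675889969), 81.81847381591797)
```

Request:
{"method": "jog_arm", "body": {"commands": [0.03,0.003,0.012,0,0.15,0.08,0.003,0.012,0,0.15,0.12,0.003,0.012,0,0.15,0.155,0.003,0.012,0,0.15,0.169,0.003,0.012,0,0.15]}}

```text
time: 6.25
eef_pos: [0.61, 0.2768, 0.0286]
eef_rot: [[-0.006, 0.144, 0.99], [-0.004, 0.99, -0.144], [-1.0, -0.004, -0.005]]
ft_force: [0.3, -0.2, 0.3]
gripper_width: 0.349
```

Request:
{"method": "jog_arm", "body": {"commands": [0.004,0,0,0,0.15,0.004,0,0,0,0.55,0.004,0,0,0,0.55,0.004,0,0,0,0.55,-0.02,0,0,0,0.55]}}

```text
time: 6.75
eef_pos: [0.6105, 0.2792, 0.0509]
eef_rot: [[-0.004, 0.141, 0.99], [-0.002, 0.99, -0.141], [-1.0, -0.002, -0.004]]
ft_force: [-0.2, -0.6, 0.1]
gripper_width: 0.553
```

Request:
{"method": "jog_arm", "body": {"commands": [-0.05,0,0,0,0.6,-0.1,0,0,0,0.6,-0.145,0,0,0,0.6,-0.16,-0.03,0,0,0.6,-0.16,-0.08,0,0,0.6]}}

```text
time: 7.25
eef_pos: [0.6034, 0.2052, 0.2176]
eef_rot: [[0.009, 0.134, 0.991], [0.006, 0.991, -0.134], [-1.0, 0.008, 0.008]]
ft_force: [0.4, -0.1, 0.0]
gripper_width: 0.598
```

```bash
python3 - <<'E'
from h import *
s=sensors.state(); print(s["time"],np.round(s["eef_pos"],4),s["gripper_width"],s["ft_force"]); print(go([.57,-.327,.2],67,s))
for n in ["scene","top"]: cv2.imwrite(f"pics/{n}1.png",optics.get_image(n)["pixels"])
a=cv2.imread("pics/scene1.png")[90:200,190:340]; b=cv2.imread("pics/top1.png")[100:200,140:260]
cv2.imwrite("pics/tray1.png",np.hstack([cv2.resize(a,(400,293)),cv2.resize(b,(352,293))]))
E
```

```text
7.25 [0.6034 0.2052 0.2176] 0.5978500309625501 [ 0.41237094 -0.1204744   0.03936286]
shift [ 0.0138 -0.532   0.038 ] turn 0.267 (cur yaw 82.3)
```

View pics/tray1.png

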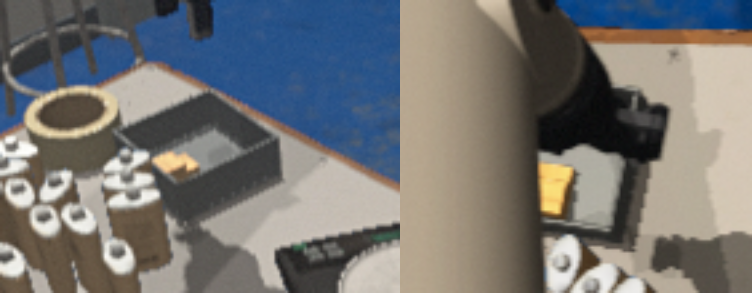

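The step offcut lies in the tray: (178,162) in the left crop.

Request:
{"method": "jog_arm", "body": {"commands": [0,-0.048,0.003,0.03,0.65,0,-0.096,0.007,0.06,0.65,0,-0.144,0.01,0.09,0.65,0,-0.192,0.014,0.12,0.65,0,-0.24,0.017,0.15,0.65]}}

```text
time: 7.85
eef_pos: [0.5841, -0.0415, 0.2136]
eef_rot: [[0.002, 0.289, 0.957], [0.001, 0.957, -0.289], [-1.0, 0.001, 0.002]]
ft_force: [0.4, -0.7, 1.1]
gripper_width: 0.653
```

```bash
python3 - <<'E'
from h import *
s=sensors.state(); print(s["time"],np.round(s["eef_pos"],4)); print(go([.571,-.3275,.2],67,s))
E
```

```text
7.85 [ 0.5841 -0.0415  0.2136]
shift [ 0.0134 -0.2776  0.0701] turn 0.108 (cur yaw 73.2)
```

Request:
{"method": "jog_arm", "body": {"commands": [0,-0.048,0.012,0.03,0.65,0,-0.096,0.024,0.06,0.65,0,-0.144,0.036,0.09,0.65,0,-0.192,0.048,0.108,0.65,0,-0.24,0.06,0.108,0.65]}}

```text
time: 8.35
eef_pos: [0.5725, -0.2886, 0.2136]
eef_rot: [[0.002, 0.389, 0.921], [-0.0, 0.921, -0.389], [-1.0, 0.001, 0.002]]
ft_force: [0.9, 0.5, 0.3]
gripper_width: 0.651
```

Request:
{"method": "jog_arm", "body": {"commands": [0.01,-0.038,0.01,0,0.65,0.01,-0.038,0.01,0,0.65,0.01,-0.038,0.01,0,0.65,0.01,-0.038,0.01,0,0.65,0.01,-0.038,0.01,0,0.65]}}

```text
time: 8.85
eef_pos: [0.5681, -0.3234, 0.2027]
eef_rot: [[0.001, 0.386, 0.922], [0.001, 0.922, -0.386], [-1.0, 0.001, 0.001]]
ft_force: [-0.1, 0.2, -0.3]
gripper_width: 0.653
```

```bash
python3 - <<'E'
from h import *
s=sensors.state(); im=optics.get_image("wrist"); W=world(im,s); px=im["pixels"]
cv2.imwrite("pics/w3.png",px)
print(s["time"],np.round(s["eef_pos"],4)); 
h=(W-MID)@N; a=(W-MID)@US; b=(W-MID)@UY
o=(abs(a)<.075)&(abs(b)<.065)&(h>.012)&(h<.035)
k,l,st,_=cv2.connectedComponentsWithStats(o.astype(np.uint8))
for i in range(1,k):
    if st[i,4]>60:
        q=l==i; print(st[i],px[q].mean(0).round(),cv2.minAreaRect(np.c_[a[q],b[q]].astype(np.float32)),np.percentile(h[q],95))
for aa in (.0442,.0465): print(deck(aa,-.0235,.013),go(deck(aa,-.0235,.013),67,s))
hsv=cv2.cvtColor(px,cv2.COLOR_BGR2HSV)
m=(abs(a)<.07)&(abs(b)<.06)&(abs(h)<.006)&(hsv[...,1]<70)&(hsv[...,2]>110)
k,l,st,_=cv2.connectedComponentsWithStats(m.astype(np.uint8))
for i in range(1,k):
    if st[i,4]>25: q=l==i; print("ring?",st[i],cv2.minAreaRect(np.c_[a[q],b[q]].astype(np.float32)))
E
```

```text
8.85 [ 0.5681 -0.3234  0.2027]
[ 300  178   30   48 1377] [ 53.  84. 120.] ((0.047041814774274826, -0.024276334792375565), (0.025881880894303322, 0.04005539044737816), 84.50121307373047) 0.027900261060686417
[ 0.56984241 -0.32723889  0.08599684] shift [ 0.1167 -0.003   0.003 ] turn 0.005 (cur yaw 67.3)
[ 0.57196121 -0.32790695  0.08659212] shift [ 0.1161 -0.0028  0.0052] turn 0.005 (cur yaw 67.3)
ring? [303 103  41  41 585] ((-0.023473672568798065, -0.010482009500265121), (0.036529045552015305, 0.036610282957553864), 66.89543914794922)
```

Request:
{"method": "jog_arm", "body": {"commands": [0.045,-0.003,0.005,0,0.48,0.08,-0.003,0.005,0,0.48,0.105,-0.003,0.005,0,0.48,0.118,-0.003,0.005,0,0.48,0.125,-0.003,0.005,0,0.48]}}

```text
time: 9.4
eef_pos: [0.5705, -0.3291, 0.0764]
eef_rot: [[-0.001, 0.388, 0.922], [0.001, 0.922, -0.388], [-1.0, 0.0, -0.001]]
ft_force: [0.5, 0.0, 0.2]
gripper_width: 0.479
```

Request:
{"method": "jog_arm", "body": {"commands": [0,0,0,0,0.48,0,0,0,0,0.15,0,0,0,0,0.15,0,0,0,0,0.15,0,0,0,0,0.15], "newtons": 25}}

```text
time: 9.9
eef_pos: [0.5714, -0.3309, 0.0789]
eef_rot: [[0.003, 0.389, 0.921], [-0.001, 0.921, -0.389], [-1.0, 0.0, 0.003]]
ft_force: [-0.7, 0.1, 6.6]
gripper_width: 0.298
```

Request:
{"method": "jog_arm", "body": {"commands": [-0.005,0,0,0,0.12,-0.03,0,0,0,0.12,-0.07,0,0,0,0.12,-0.12,0,0,0,0.12,-0.125,0,0,0,0.12], "newtons": 35}}

```text
time: 10.4
eef_pos: [0.5731, -0.3331, 0.2094]
eef_rot: [[0.01, 0.39, 0.921], [-0.006, 0.921, -0.39], [-1.0, -0.001, 0.012]]
ft_force: [0.8, -0.5, 0.2]
gripper_width: 0.29
```

```bash
python3 - <<'E'
from h import *
s=sensors.state(); print(s["time"],np.round(s["eef_pos"],4),s["gripper_width"],s["ft_force"]); print(go([.675,.27,.2],82,s)); cv2.imwrite("pics/w4.png",optics.get_image("wrist")["pixels"])
E
```

```text
10.4 [ 0.5731 -0.3331  0.2094] 0.29010527145101284 [ 0.83468485 -0.47794485  0.16511496]
shift [ 0.0071  0.5951 -0.1412] turn -0.261 (cur yaw 67.1)
```

View pics/w4.png

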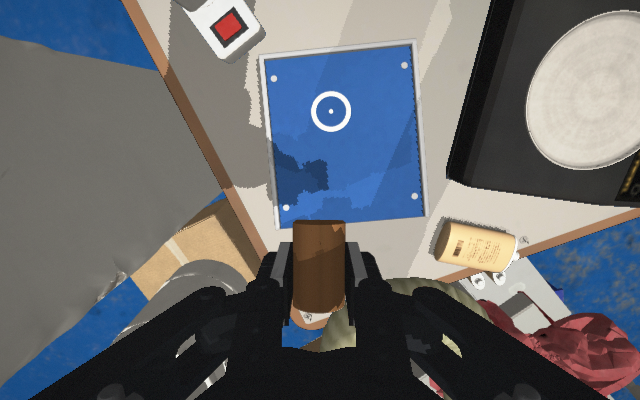

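The round offcut is held at (320,265). The deck is clear, with the ring at (331,112).

Request:
{"method": "jog_arm", "body": {"commands": [0,0.048,-0.011,-0.03,0.12,0,0.096,-0.023,-0.06,0.12,0,0.144,-0.034,-0.09,0.12,0,0.192,-0.045,-0.12,0.12,0,0.24,-0.057,-0.15,0.12]}}

```text
time: 10.95
eef_pos: [0.6103, -0.0846, 0.2008]
eef_rot: [[-0.002, 0.246, 0.969], [0.0, 0.969, -0.246], [-1.0, -0.0, -0.002]]
ft_force: [0.9, -0.6, -0.1]
gripper_width: 0.289
```

Request:
{"method": "jog_arm", "body": {"commands": [0,0.048,-0.005,-0.03,0.12,0,0.096,-0.01,-0.06,0.12,0,0.144,-0.015,-0.09,0.12,0,0.192,-0.02,-0.11,0.12,0,0.24,-0.025,-0.11,0.12]}}

```text
time: 11.45
eef_pos: [0.6453, 0.1536, 0.2007]
eef_rot: [[-0.003, 0.139, 0.99], [-0.0, 0.99, -0.139], [-1.0, -0.001, -0.003]]
ft_force: [0.8, -0.7, 0.5]
gripper_width: 0.287
```

```bash
python3 - <<'E'
from h import *
s=sensors.state(); print(s["time"],np.round(s["eef_pos"],4),s["gripper_width"]); print(go([.675,.27,.2],82,s))
E
```

```text
11.45 [0.6453 0.1536 0.2007] 0.2871050010716245
shift [0.0006 0.1194 0.0133] turn 0.000 (cur yaw 82.0)
```

Request:
{"method": "jog_arm", "body": {"commands": [0,0.045,0.006,0,0.12,0,0.09,0.011,0,0.12,0,0.119,0.014,0,0.12,0,0.119,0.014,0,0.12,0,0.119,0.014,0,0.12]}}

```text
time: 11.95
eef_pos: [0.6757, 0.268, 0.2002]
eef_rot: [[-0.003, 0.138, 0.99], [-0.002, 0.99, -0.138], [-1.0, -0.002, -0.003]]
ft_force: [-0.0, -1.6, -1.5]
gripper_width: 0.294
```

Request:
{"method": "jog_arm", "body": {"commands": [0.03,0,0.001,0,0.12,0.08,0,0.001,0,0.12,0.12,0,0.001,0,0.12,0.155,0,0.001,0,0.12,0.169,0,0.001,0,0.12]}}

```text
time: 12.45
eef_pos: [0.6746, 0.2639, 0.0287]
eef_rot: [[-0.007, 0.142, 0.99], [-0.004, 0.99, -0.142], [-1.0, -0.005, -0.007]]
ft_force: [-0.6, 0.0, -0.2]
gripper_width: 0.288
```

Request:
{"method": "jog_arm", "body": {"commands": [0.003,0,0,0,0.12,0.003,0,0,0,0.5,0.003,0,0,0,0.5,0.003,0,0,0,0.5,-0.02,0,0,0,0.5]}}

```text
time: 12.95
eef_pos: [0.6759, 0.2672, 0.0518]
eef_rot: [[-0.004, 0.139, 0.99], [-0.001, 0.99, -0.139], [-1.0, -0.002, -0.004]]
ft_force: [0.9, -0.2, 0.2]
gripper_width: 0.501
```

Request:
{"method": "jog_arm", "body": {"commands": [-0.05,0,0,0,0.6,-0.1,0,0,0,0.6,-0.145,0,0,0,0.6,-0.16,-0.045,-0.02,0,0.6,-0.16,-0.09,-0.04,0,0.6]}}

```text
time: 13.45
eef_pos: [0.6284, 0.1856, 0.2186]
eef_rot: [[0.01, 0.136, 0.991], [0.004, 0.991, -0.136], [-1.0, 0.005, 0.009]]
ft_force: [-0.0, -1.5, 0.3]
gripper_width: 0.599
```

```bash
python3 - <<'E'
from h import *
s=sensors.state(); print(s["time"],np.round(s["eef_pos"],4),s["gripper_width"],s["ft_force"],np.round(s["joint_pos"],2)); print(go([.432,-.0045,.2],59.5,s))
im=optics.get_image("wrist"); a=im["pixels"]; b=optics.get_image("scene")["pixels"][90:200,190:340]
cv2.imwrite("pics/tray2.png",np.hstack([cv2.resize(a,(400,250)),cv2.resize(b,(341,250))]))
E
```

```text
13.45 [0.6284 0.1856 0.2186] 0.5988353662136664 [-0.01653995 -1.48119933  0.32189147] [-0.68  0.44  0.45  1.56 -0.21  1.18  1.25]
shift [ 0.016  -0.2151 -0.1688] turn 0.396 (cur yaw 82.2)
```

View pics/tray2.png

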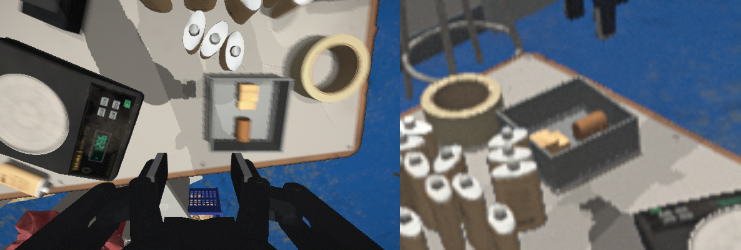

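Both offcuts lie in the tray: step at (247,97) and round at (243,130) in the wrist crop, and the scene crop agrees. Next is the gauge.

Request:
{"method": "jog_arm", "body": {"commands": [0,-0.038,-0.03,0.08,0.7,0,-0.076,-0.06,0.16,0.7,0,-0.114,-0.09,0.24,0.7,0,-0.152,-0.12,0.32,0.7,0,-0.19,-0.15,0.396,0.7]}}

```text
time: 14.05
eef_pos: [0.4499, 0.0159, 0.214]
eef_rot: [[0.002, 0.514, 0.858], [0.001, 0.858, -0.514], [-1.0, 0.002, 0.001]]
ft_force: [0.0, -0.7, 0.2]
gripper_width: 0.704
```

Request:
{"method": "jog_arm", "body": {"commands": [0.005,-0.016,-0.027,0,0.8,0.01,-0.016,-0.027,0,0.8,0.01,-0.016,-0.027,0,0.8,0.01,-0.016,-0.027,0,0.8,0.01,-0.016,-0.027,0,0.8]}}

```text
time: 14.55
eef_pos: [0.421, 0.0177, 0.2038]
eef_rot: [[0.001, 0.51, 0.86], [-0.0, 0.86, -0.51], [-1.0, 0.0, 0.001]]
ft_force: [0.7, 0.5, -0.6]
gripper_width: 0.802
```

```bash
python3 - <<'E'
from h import *
s=sensors.state(); print(s["time"],np.round(s["eef_pos"],4),s["gripper_width"],np.round(s["joint_pos"],2))
im=optics.get_image("wrist"); W=world(im,s); px=im["pixels"]; cv2.imwrite("pics/w5.png",px)
near=(abs(W[...,0]-.432)<.07)&(abs(W[...,1]+.004)<.07)
for lo,hi in [(.1,.118),(.038,.05)]:
    q=near&(W[...,2]>lo)&(W[...,2]<hi); k,l,st,_=cv2.connectedComponentsWithStats(q.astype(np.uint8))
    for i in range(1,k):
        if st[i,4]>80: print(lo,st[i],cv2.minAreaRect(W[l==i][:,:2].astype(np.float32)),np.median(W[l==i][:,2]))
print(go([.432,-.0045,.06],59.3,s))
E
```

```text
14.55 [0.421  0.0177 0.2038] 0.8018892180860703 [-0.74 -0.    0.6   2.1   0.    1.05  0.89]
0.1 [ 280  209   45   34 1453] ((0.433335542678833, -0.005810806527733803), (0.037388961762189865, 0.027709919959306717), 59.13486862182617) 0.10921922942576538
0.038 [224 115 111  86 264] ((0.38251298666000366, -0.004160061478614807), (0.008941899985074997, 0.13964833319187164), 5.688032627105713) 0.044569733395589256
0.038 [ 273  174   64   61 2020] ((0.4343900680541992, -0.006084226071834564), (0.06417633593082428, 0.06433559209108353), 59.6329345703125) 0.04558733027547855
0.038 [278 271  27   6 141] ((0.4944099485874176, -0.061625584959983826), (0.028659863397479057, 0.0019748054910451174), 58.98556900024414) 0.044010335444012894
shift [ 0.1439 -0.0135  0.0206] turn 0.001 (cur yaw 59.3)
```

Request:
{"method": "jog_arm", "body": {"commands": [0,-0.014,0.022,0,0.8,0.05,-0.014,0.022,0,0.8,0.1,-0.014,0.022,0,0.8,0.135,-0.014,0.022,0,0.8,0.144,-0.014,0.022,0,0.8]}}

```text
time: 15.1
eef_pos: [0.4289, -0.0064, 0.0561]
eef_rot: [[-0.007, 0.51, 0.86], [-0.003, 0.86, -0.511], [-1.0, -0.006, -0.005]]
ft_force: [-0.8, 0.4, -0.7]
gripper_width: 0.798
```

Request:
{"method": "jog_arm", "body": {"commands": [0,0,0,0,0.8,0,0,0,0,0.3,0,0,0,0,0.3,0,0,0,0,0.3,0,0,0,0,0.3], "newtons": 30}}

```text
time: 15.6
eef_pos: [0.4333, -0.0056, 0.0611]
eef_rot: [[0.004, 0.51, 0.86], [0.001, 0.86, -0.51], [-1.0, 0.003, 0.003]]
ft_force: [-0.5, -0.1, 7.2]
gripper_width: 0.441
```

```bash
python3 - <<'E'
from h import *
s=sensors.state(); print(s["time"],np.round(s["eef_pos"],4),s["gripper_width"],s["ft_force"],s["wrist_torque"])
E
```

```text
15.6 [ 0.4333 -0.0056  0.0611] 0.44146814977791077 [-0.4743347  -0.12165151  7.21866715] [-0.03646152  0.16849891  0.02966803]
```

Request:
{"method": "jog_arm", "body": {"commands": [-0.005,0,0,0,0.3,-0.01,0,0,0,0.3,-0.015,0,0,0,0.3,-0.015,0,0,0,0.3,-0.015,0,0,0,0.3], "newtons": 20}}

```text
time: 16.1
eef_pos: [0.4313, -0.0059, 0.0744]
eef_rot: [[0.0, 0.51, 0.86], [0.0, 0.86, -0.51], [-1.0, 0.0, 0.0]]
ft_force: [0.0, -0.3, -2.6]
gripper_width: 0.442
```

```bash
cat > tilt.py <<'E'
from h import *
s=sensors.state(); R=np.array(s["eef_rot"]); p=np.array(s["eef_pos"])
print(s["time"],"tcp",p.round(4),"x axis",R[:,0].round(3),"w",round(s["gripper_width"],3),"F",np.round(s["ft_force"],1))
for n in ["top","scene"]:
    im=optics.get_image(n); W=world(im); px=im["pixels"]; cv2.imwrite(f"pics/{n}_{s['time']:.1f}.png",px)
    L=(W-p)@R  # tool coords: x down
    q=(abs(L[...,1])<.018)&(abs(L[...,2])<.045)&(L[...,0]>-.06)&(L[...,0]<.035)&(px.mean(-1)>45)
    if q.sum()<30: print(n,"few",q.sum()); continue
    P=L[q]; 
    from collections import namedtuple
    # local normals -> planes by RANSAC, 2 planes
    rng=np.random.default_rng(0)
    for it in range(3):
        if len(P)<25: break
        best=None
        for _ in range(400):
            a,b,c=P[rng.choice(len(P),3,False)]; nn=np.cross(b-a,c-a); ln=np.linalg.norm(nn)
            if ln<2e-5: continue
            nn/=ln; i=abs((P-a)@nn)<.0012
            if best is None or i.sum()>best.sum(): best=i
        if best is None: break
        Q=P[best]; c=Q.mean(0); nn=np.linalg.svd(Q-c)[2][2]; nn*=np.sign(nn[np.argmax(abs(nn))])
        print(n,"plane",len(Q),"normal(tool)",nn.round(3),"centre",c.round(4),"angle in x-z deg",round(np.degrees(np.arctan2(nn[2],nn[0])),1)); P=P[~best]
E
python3 tilt.py
```

```text
16.1 tcp [ 0.4313 -0.0059  0.0744] x axis [ 0.  0. -1.] w 0.442 F [ 0.  -0.3 -2.6]
top few 0
scene plane 101 normal(tool) [ 1.     0.009 -0.004] centre [0.0306 0.0008 0.0066] angle in x-z deg -0.3
scene plane 33 normal(tool) [-0.02   0.038  0.999] centre [-0.0148 -0.0079 -0.0142] angle in x-z deg 91.1
scene plane 25 normal(tool) [ 1.     0.004 -0.001] centre [ 0.0287 -0.0064  0.0042] angle in x-z deg -0.1
```

Request:
{"method": "jog_arm", "body": {"commands": [0,0,-0.005,0,0.3,0,0,-0.009,0,0.3,0,0,-0.013,0,0.3,0,0,-0.017,0,0.3,0,0,-0.017,0,0.3], "newtons": 20}}

```text
time: 16.7
eef_pos: [0.4194, 0.0017, 0.075]
eef_rot: [[0.006, 0.511, 0.86], [-0.002, 0.86, -0.511], [-1.0, 0.002, 0.006]]
ft_force: [4.2, -3.5, -2.7]
gripper_width: 0.439
```

```bash
python3 tilt.py; ls pics
```

```text
16.7 tcp [0.4194 0.0017 0.075 ] x axis [ 0.006 -0.002 -1.   ] w 0.439 F [ 4.2 -3.5 -2.7]
top few 0
scene plane 97 normal(tool) [1.    0.004 0.023] centre [ 0.0317 -0.0026  0.025 ] angle in x-z deg 1.3
scene plane 28 normal(tool) [ 0.992 -0.093 -0.085] centre [ 0.0279 -0.0051  0.0011] angle in x-z deg -4.9
scene plane 18 normal(tool) [0.013 1.    0.016] centre [-0.007  -0.017  -0.0029] angle in x-z deg 49.4
scene0.png
scene1.png
scene_16.1.png
scene_16.7.png
top0.png
top1.png
top_16.1.png
top_16.7.png
tray1.png
tray2.png
w1.png
w2.png
w3.png
w4.png
w5.png
```

Request:
{"method": "jog_arm", "body": {"commands": [-0.01,0,0,0,0.3,-0.03,0,0.003,0,0.3,-0.06,0,0.003,0,0.3,-0.1,0,0.003,0,0.3,-0.1,0,0.003,0,0.3], "newtons": 30}}

```text
time: 17.3
eef_pos: [0.4223, 0.0017, 0.1784]
eef_rot: [[0.008, 0.51, 0.86], [0.004, 0.86, -0.51], [-1.0, 0.007, 0.005]]
ft_force: [0.6, 0.9, -2.7]
gripper_width: 0.439
```

```bash
cat > wt.py <<'E'
from h import *
s=sensors.state(); im=optics.get_image("wrist"); H=np.array(im["hand_eye"]); px=im["pixels"]
cv2.imwrite(f"pics/wt_{s['time']:.1f}.png",px)
s0=dict(eef_rot=np.eye(3),eef_pos=np.zeros(3)); L=world(im,s0)
print(s["time"],"tcp",np.round(s["eef_pos"],4),"x",np.round(np.array(s["eef_rot"])[:,0],3),"w",round(s["gripper_width"],3),"F",np.round(s["ft_force"],1)); print("cam at",H[:3,3].round(3),"looks",H[:3,2].round(2))
q=(abs(L[...,1])<.0165)&(abs(L[...,2])<.05)&(L[...,0]>-.07)&(L[...,0]<.06)&(im["range_z"]>0)
vv,uu=np.nonzero(q); print("px",q.sum(),uu.min(),uu.max(),vv.min(),vv.max())
P=L[q]; rng=np.random.default_rng(0)
for it in range(3):
    if len(P)<60: break
    best=None
    for _ in range(600):
        a,b,c=P[rng.choice(len(P),3,False)]; nn=np.cross(b-a,c-a); ln=np.linalg.norm(nn)
        if ln<1e-5: continue
        nn/=ln; i=abs((P-a)@nn)<.001
        if best is None or i.sum()>best.sum(): best=i
    Q=P[best]; c=Q.mean(0); nn=np.linalg.svd(Q-c,full_matrices=False)[2][2]; nn*=np.sign(nn[np.argmax(abs(nn))])
    print("plane",len(Q),"n",nn.round(3),"c",c.round(4),"min",Q.min(0).round(4),"max",Q.max(0).round(4),"x-z ang",round(np.degrees(np.arctan2(nn[2],nn[0])),1)); P=P[~best]
# orange foot
hsv=cv2.cvtColor(px,cv2.COLOR_BGR2HSV); m=q*0; m=(cv2.inRange(hsv,(5,150,120),(22,255,255))>0)&(abs(L[...,1])<.03)&(abs(L[...,2])<.06)&(abs(L[...,0])<.1)
if m.sum()>3: print("orange",m.sum(),L[m].mean(0).round(4),L[m].max(0).round(4))
E
python3 wt.py; python3 tilt.py
```

```text
17.3 tcp [0.4223 0.0017 0.1784] x [ 0.008  0.004 -1.   ] w 0.439 F [ 0.6  0.9 -2.7]
cam at [-0.144 -0.    -0.072] looks [0.96 0.   0.29]
px 8733 262 376 238 341
plane 5116 n [ 0.982 -0.005  0.19 ] c [-0.0477  0.0001 -0.0021] min [-0.0508 -0.0165 -0.0151] max [-0.0443  0.0165  0.0113] x-z ang 11.0
plane 2289 n [-0.193 -0.015  0.981] c [-0.023   0.0002 -0.0111] min [-0.0443 -0.0161 -0.0154] max [ 0.0132  0.0165 -0.0036] x-z ang 101.2
plane 596 n [ 0.98  -0.008  0.2  ] c [-0.0456 -0.003  -0.0055] min [-0.0493 -0.0165 -0.0146] max [-0.0427  0.0165  0.0121] x-z ang 11.6
17.35 tcp [0.4205 0.0018 0.1762] x axis [ 0.004  0.003 -1.   ] w 0.441 F [-0.3 -0.1 -2.1]
top few 0
scene plane 23 normal(tool) [-0.166  0.952  0.256] centre [ 0.0097 -0.0118  0.0062] angle in x-z deg 123.1
scene plane 16 normal(tool) [0.115 0.085 0.99 ] centre [-0.0379 -0.0078 -0.0154] angle in x-z deg 83.4
```

The wrist depth shows the gauge tilted 11.1° in the grip, leaning the right way. It needs about 4° more, so I'll dip it back into the hole and push a little farther.

Request:
{"method": "jog_arm", "body": {"commands": [0.04,0,0,0,0.3,0.07,0,0,0,0.3,0.09,0,0,0,0.3,0.1,0,0,0,0.3,0.1,0,0,0,0.3], "newtons": 25}}

```text
time: 17.95
eef_pos: [0.4197, -0.001, 0.0752]
eef_rot: [[-0.003, 0.512, 0.859], [-0.002, 0.859, -0.512], [-1.0, -0.003, -0.001]]
ft_force: [-6.2, -3.9, 30.3]
gripper_width: 0.444
```

Request:
{"method": "jog_arm", "body": {"commands": [0,0,-0.003,0,0.3,0,0,-0.005,0,0.3,0,0,-0.007,0,0.3,0,0,-0.007,0,0.3,0,0,-0.007,0,0.3], "newtons": 20}}

```text
time: 18.45
eef_pos: [0.4176, 0.0008, 0.0757]
eef_rot: [[0.008, 0.512, 0.859], [-0.005, 0.859, -0.512], [-1.0, -0.0, 0.01]]
ft_force: [3.4, -9.4, 14.7]
gripper_width: 0.439
```

Request:
{"method": "jog_arm", "body": {"commands": [-0.01,0,0.001,0,0.3,-0.03,0,0.003,0,0.3,-0.06,0,0.003,0,0.3,-0.1,0,0.003,0,0.3,-0.1,0,0.003,0,0.3], "newtons": 30}}

```text
time: 18.95
eef_pos: [0.4182, 0.0035, 0.1769]
eef_rot: [[0.006, 0.51, 0.86], [0.002, 0.86, -0.51], [-1.0, 0.005, 0.004]]
ft_force: [0.9, 0.4, -1.6]
gripper_width: 0.44
```

```bash
python3 wt.py
```

```text
18.95 tcp [0.4182 0.0035 0.1769] x [ 0.006  0.002 -1.   ] w 0.44 F [ 0.9  0.4 -1.6]
cam at [-0.144 -0.    -0.072] looks [0.96 0.   0.29]
px 9722 261 376 239 352
plane 5476 n [ 0.982 -0.003  0.186] c [-0.0548  0.0001 -0.004 ] min [-0.0579 -0.0164 -0.0163] max [-0.0515  0.0165  0.0091] x-z ang 10.7
plane 2967 n [-0.177  0.004  0.984] c [-0.0292 -0.0003 -0.0124] min [-0.0515 -0.0165 -0.0163] max [ 0.007   0.0164 -0.0053] x-z ang 100.2
plane 570 n [-0.08  -0.003  0.997] c [-0.0466  0.0014 -0.0144] min [-0.07   -0.0165 -0.0166] max [-0.0145  0.0165 -0.0111] x-z ang 94.6
```

The gauge caught the rim going in and slid 7 mm up in the grip. I'll centre it better and go in slowly.

Request:
{"method": "jog_arm", "body": {"commands": [0.03,0,0.005,0,0.3,0.06,0,0.005,0,0.3,0.08,0,0.005,0,0.3,0.08,0,0.005,0,0.3,0.08,0,0.005,0,0.3], "newtons": 30}}

```text
time: 19.5
eef_pos: [0.4187, 0.0002, 0.0931]
eef_rot: [[-0.004, 0.511, 0.86], [-0.002, 0.86, -0.511], [-1.0, -0.003, -0.002]]
ft_force: [0.4, 0.0, -1.3]
gripper_width: 0.443
```

```bash
python3 - <<'E'
from h import *
s=sensors.state(); print(s["time"],np.round(s["eef_pos"],4),np.round(s["ft_force"],1)); print(go([.4222,.0009,.0695],None,s))
im=optics.get_image("scene"); cv2.imwrite("pics/s_hole.png",cv2.resize(im["pixels"][180:270,220:330],None,fx=5,fy=5,interpolation=cv2.INTER_CUBIC))
E
```

```text
19.5 [4.187e-01 2.000e-04 9.310e-02] [ 0.4  0.  -1.3]
shift [0.0236 0.0025 0.0027] turn 0.000 (cur yaw 59.3)
```

View pics/s_hole.png

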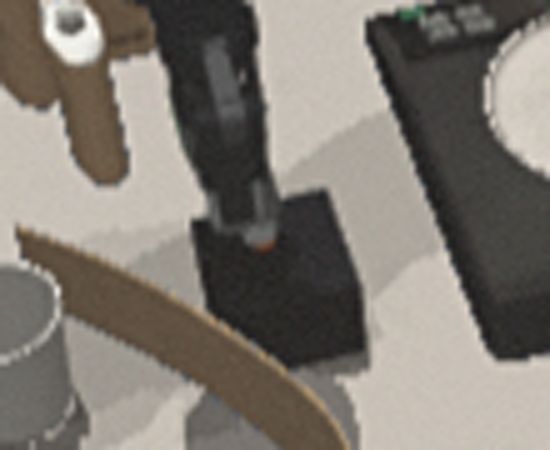

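The orange foot sits just above the stand top near its middle, at (263,243) in the crop.

Request:
{"method": "jog_arm", "body": {"commands": [0.003,0.001,0.001,0,0.3,0.006,0.001,0.001,0,0.3,0.008,0.001,0.001,0,0.3,0.008,0.001,0.001,0,0.3,0.008,0.001,0.001,0,0.3], "newtons": 30}}

```text
time: 20.05
eef_pos: [0.4216, 0.001, 0.0864]
eef_rot: [[0.0, 0.51, 0.86], [0.0, 0.86, -0.51], [-1.0, 0.0, 0.0]]
ft_force: [-0.3, 0.1, -1.0]
gripper_width: 0.439
```

```bash
python3 - <<'E'
from h import *
s=sensors.state(); print(s["time"],np.round(s["eef_pos"],4),np.round(s["ft_force"],1)); print(go([.4222,.0009,.0695],None,s))
E
python3 wt.py
```

```text
20.05 [0.4216 0.001  0.0864] [-0.3  0.1 -1. ]
shift [0.0169 0.0002 0.0006] turn 0.000 (cur yaw 59.3)
20.05 tcp [0.4216 0.001  0.0864] x [ 0.  0. -1.] w 0.439 F [-0.3  0.1 -1. ]
cam at [-0.144 -0.    -0.072] looks [0.96 0.   0.29]
px 12306 261 376 146 352
plane 5384 n [0.984 0.004 0.176] c [-0.0549 -0.0001 -0.0038] min [-0.0577 -0.0165 -0.016 ] max [-0.0517  0.0165  0.0096] x-z ang 10.1
plane 3063 n [-0.178 -0.005  0.984] c [-0.0262  0.     -0.0118] min [-0.052  -0.0165 -0.0164] max [0.0425 0.0165 0.0015] x-z ang 100.2
plane 1407 n [ 0.999 -0.004 -0.033] c [ 0.0407 -0.0002 -0.0067] min [ 0.0378 -0.0165 -0.0497] max [0.0425 0.0164 0.0092] x-z ang -1.9
```

Request:
{"method": "jog_arm", "body": {"commands": [0.003,0,0,0,0.3,0.006,0,0,0,0.3,0.009,0,0,0,0.3,0.013,0,0,0,0.3,0.017,0,0,0,0.3], "newtons": 30}}

```text
time: 20.6
eef_pos: [0.4221, 0.0009, 0.0691]
eef_rot: [[0.001, 0.51, 0.86], [-0.0, 0.86, -0.51], [-1.0, 0.0, 0.001]]
ft_force: [1.2, -0.1, -0.1]
gripper_width: 0.442
```

Request:
{"method": "jog_arm", "body": {"commands": [0,0,-0.003,0,0.3,0,0,-0.006,0,0.3,0,0,-0.009,0,0.3,0,0,-0.0093,0,0.3,0,0,-0.0093,0,0.3], "newtons": 20}}

```text
time: 21.1
eef_pos: [0.4176, 0.0039, 0.0703]
eef_rot: [[0.009, 0.511, 0.859], [-0.003, 0.86, -0.511], [-1.0, 0.002, 0.009]]
ft_force: [6.9, -5.6, -4.2]
gripper_width: 0.443
```

```bash
python3 wt.py
```

```text
21.1 tcp [0.4176 0.0039 0.0703] x [ 0.009 -0.003 -1.   ] w 0.443 F [ 6.9 -5.6 -4.2]
cam at [-0.144 -0.    -0.072] looks [0.96 0.   0.29]
px 12590 261 376 146 351
plane 5568 n [ 0.969 -0.01   0.246] c [-0.054   0.0001 -0.0043] min [-0.0577 -0.0165 -0.0164] max [-0.0499  0.0165  0.0091] x-z ang 14.2
plane 2410 n [-0.03  -0.009  1.   ] c [-0.0137  0.     -0.0142] min [-0.07   -0.0165 -0.0164] max [ 0.0599  0.0165 -0.0117] x-z ang 91.7
plane 1419 n [-0.262  0.006  0.965] c [-0.0112 -0.0005 -0.0072] min [-0.0481 -0.0165 -0.0164] max [0.0263 0.0164 0.004 ] x-z ang 105.2
```

Request:
{"method": "jog_arm", "body": {"commands": [0,0,-0.001,0,0.3,0,0,-0.001,0,0.3,0,0,0.002,0,0.3,-0.005,0,0.004,0,0.3,-0.012,0,0.004,0,0.3], "newtons": 20}}

```text
time: 21.65
eef_pos: [0.4158, 0.0037, 0.0812]
eef_rot: [[-0.003, 0.511, 0.86], [-0.0, 0.86, -0.511], [-1.0, -0.001, -0.003]]
ft_force: [-0.6, 0.3, -1.8]
gripper_width: 0.442
```

Request:
{"method": "jog_arm", "body": {"commands": [-0.02,0,0,0,0.3,-0.05,0,0,0,0.3,-0.09,0,0,0,0.3,-0.12,0,0,0,0.3,-0.12,0,0,0,0.3], "newtons": 50}}

```text
time: 22.15
eef_pos: [0.419, 0.0044, 0.2049]
eef_rot: [[0.007, 0.51, 0.86], [0.004, 0.86, -0.51], [-1.0, 0.007, 0.004]]
ft_force: [0.3, -0.0, -1.9]
gripper_width: 0.441
```

```bash
python3 wt.py
```

```text
22.15 tcp [0.419  0.0044 0.2049] x [ 0.007  0.004 -1.   ] w 0.441 F [ 0.3 -0.  -1.9]
cam at [-0.144 -0.    -0.072] looks [0.96 0.   0.29]
px 9275 261 376 244 351
plane 5652 n [ 0.968 -0.001  0.251] c [-0.0538  0.     -0.0042] min [-0.0574 -0.0165 -0.0165] max [-0.0496  0.0165  0.0092] x-z ang 14.6
plane 2363 n [-0.24  -0.008  0.971] c [-0.0292  0.0006 -0.0118] min [-0.0496 -0.0163 -0.0166] max [ 0.0087  0.0165 -0.002 ] x-z ang 103.9
plane 539 n [0.968 0.002 0.25 ] c [-0.0546 -0.0005 -0.0062] min [-0.058  -0.0153 -0.015 ] max [-0.052   0.0159  0.0064] x-z ang 14.5
```

```bash
python3 - <<'E'
from h import *
s=sensors.state()
for n in ["top","scene"]:
    im=optics.get_image(n); W=world(im); px=im["pixels"]; hsv=cv2.cvtColor(px,cv2.COLOR_BGR2HSV)
    h=(W-MID)@N; a=(W-MID)@US; b=(W-MID)@UY
    m=(abs(a+.025)<.025)&(abs(b)<.05)&(abs(h)<.008)&(hsv[...,1]<110)&(hsv[...,2]>100)
    d=(abs(a)<.06)&(abs(b)<.05)&(abs(h)<.008); print(n,"deck h",np.median(h[d]))
    if m.sum()>20: print(m.sum(),cv2.minAreaRect(np.c_[a[m],b[m]].astype(np.float32)))
spot=deck(-.0245,-.0102,0); print("spot",spot.round(4))
for k in (.05,.02,.0): 
    tcp=spot+k*N+[0,0,.0391]-.0198*UX; print(k,tcp.round(4),go(tcp,72.5,s))
E
```

```text
top deck h 0.000573574975987426
111 ((-0.02684684842824936, -0.009670548141002655), (0.03741200268268585, 0.03726029023528099), 18.444318771362305)
scene deck h -0.0003582108040414849
188 ((-0.025878379121422768, -0.011001300066709518), (0.039470646530389786, 0.03665778040885925), 52.072147369384766)
spot [ 0.5138 -0.2956  0.0557]
0.05 [ 0.4825 -0.2858  0.1431] shift [ 0.059  -0.2166  0.2039] turn -0.229 (cur yaw 59.4)
0.02 [ 0.4899 -0.2881  0.1141] shift [ 0.088  -0.215   0.2114] turn -0.229 (cur yaw 59.4)
0.0 [ 0.4949 -0.2897  0.0948] shift [ 0.1074 -0.2138  0.2164] turn -0.229 (cur yaw 59.4)
```

Request:
{"method": "jog_arm", "body": {"commands": [0,-0.034,0.032,-0.04,0.3,0,-0.068,0.064,-0.08,0.3,0,-0.102,0.096,-0.12,0.3,0,-0.136,0.128,-0.16,0.3,0,-0.17,0.16,-0.2,0.3], "newtons": 60}}

```text
time: 22.8
eef_pos: [0.4666, -0.2249, 0.1991]
eef_rot: [[-0.004, 0.328, 0.945], [0.001, 0.945, -0.328], [-1.0, -0.0, -0.005]]
ft_force: [1.1, 0.6, -1.6]
gripper_width: 0.435
```

```bash
cat > tgt.py <<'E'
from h import *
import sys
s=sensors.state(); top=np.array([-.0538,0,-.0042]); d=np.array([.968,0,.25])
tip=top+.096*d/np.linalg.norm(d); R=np.array(s["eef_rot"]); p=np.array(s["eef_pos"]); w=p+R@tip
print(s["time"],"tip a,b,h",[round(float((w-MID)@v),4) for v in (US,UY,N)],"axis err deg",np.degrees(np.arccos(-(R@d)@N/np.linalg.norm(d))).round(2),"F",np.round(s["ft_force"],1),"Fn",np.dot(s["ft_force"],N).round(2))
spot=deck(-.0253,-.0102,0)
for k in map(float,sys.argv[1:]): print(k,go(spot+k*N+[0,0,tip[0]]-tip[2]*UX,72.5,s))
E
python3 tgt.py .05 .02
```

```text
22.8 tip a,b,h [-0.0426, 0.0424, 0.1127] axis err deg 0.89 F [ 1.1  0.6 -1.6] Fn -1.73
0.05 shift [ 0.0561 -0.0522  0.0345] turn -0.028 (cur yaw 70.9)
0.02 shift [ 0.085  -0.052   0.0424] turn -0.028 (cur yaw 70.9)
```

Request:
{"method": "jog_arm", "body": {"commands": [0.01,-0.03,0.02,-0.028,0.3,0.03,-0.052,0.034,-0.028,0.3,0.056,-0.052,0.034,-0.028,0.3,0.056,-0.052,0.034,-0.028,0.3,0.056,-0.052,0.034,-0.028,0.3]}}

```text
time: 23.3
eef_pos: [0.4815, -0.2835, 0.1437]
eef_rot: [[-0.004, 0.303, 0.953], [0.002, 0.953, -0.303], [-1.0, 0.0, -0.004]]
ft_force: [0.5, 0.5, -1.2]
gripper_width: 0.44
```

```bash
python3 wt.py; python3 tgt.py .02 .01 .005 0 -.004
```

```text
23.3 tcp [ 0.4815 -0.2835  0.1437] x [-0.004  0.002 -1.   ] w 0.44 F [ 0.5  0.5 -1.2]
cam at [-0.144 -0.    -0.072] looks [0.96 0.   0.29]
px 9290 262 377 244 350
plane 5638 n [0.97  0.005 0.243] c [-0.0539 -0.0002 -0.0041] min [-0.0575 -0.0165 -0.0168] max [-0.0499  0.0165  0.0088] x-z ang 14.1
plane 2363 n [-0.243 -0.005  0.97 ] c [-0.0284 -0.0001 -0.0117] min [-0.0497 -0.0164 -0.0166] max [ 0.0086  0.0165 -0.002 ] x-z ang 104.1
plane 741 n [0.967 0.011 0.255] c [-0.0514  0.0027 -0.0083] min [-0.0561 -0.0165 -0.016 ] max [-0.0482  0.0165  0.0098] x-z ang 14.8
23.35 tip a,b,h [-0.0247, -0.0083, 0.052] axis err deg 0.6 F [ 0.8  0.3 -1. ] Fn -1.11
0.02 shift [ 0.031  -0.0019  0.0077] turn -0.002 (cur yaw 72.4)
0.01 shift [ 0.0407 -0.0019  0.0103] turn -0.002 (cur yaw 72.4)
0.005 shift [ 0.0455 -0.0019  0.0116] turn -0.002 (cur yaw 72.4)
0.0 shift [ 0.0503 -0.0019  0.0129] turn -0.002 (cur yaw 72.4)
-0.004 shift [ 0.0542 -0.0019  0.0139] turn -0.002 (cur yaw 72.4)
```

Request:
{"method": "jog_arm", "body": {"commands": [0.015,-0.002,0.004,0,0.3,0.03,-0.002,0.008,0,0.3,0.04,-0.002,0.01,0,0.3,0.0445,-0.002,0.0113,0,0.3,0.0445,-0.002,0.0113,0,0.3]}}

```text
time: 23.85
eef_pos: [0.4926, -0.2894, 0.0998]
eef_rot: [[-0.002, 0.303, 0.953], [0.001, 0.953, -0.303], [-1.0, 0.0, -0.002]]
ft_force: [-0.6, -0.0, -0.9]
gripper_width: 0.435
```

Request:
{"method": "jog_arm", "body": {"commands": [0,0,0,0,0.3,0,0,0,0,0.3,0,0,0,0,0.3,0,0,0,0,0.3,0,0,0,0,0.3]}}

```text
time: 24.35
eef_pos: [0.4931, -0.2898, 0.101]
eef_rot: [[0.0, 0.303, 0.953], [0.0, 0.953, -0.303], [-1.0, 0.0, 0.0]]
ft_force: [0.8, 0.3, -2.6]
gripper_width: 0.44
```

```bash
python3 tgt.py 0; python3 wt.py
```

```text
24.35 tip a,b,h [-0.0245, -0.0109, 0.0064] axis err deg 0.49 F [ 0.8  0.3 -2.6] Fn -2.71
0.0 shift [0.0064 0.0007 0.0009] turn -0.002 (cur yaw 72.4)
24.35 tcp [ 0.4931 -0.2898  0.101 ] x [ 0.  0. -1.] w 0.44 F [ 0.8  0.3 -2.6]
cam at [-0.144 -0.    -0.072] looks [0.96 0.   0.29]
px 12871 262 376 171 350
plane 5624 n [ 0.966 -0.001  0.259] c [-0.0537 -0.0001 -0.0044] min [-0.0576 -0.0165 -0.0165] max [-0.0495  0.0165  0.0087] x-z ang 15.0
plane 2680 n [ 0.964 -0.011  0.265] c [ 0.0514  0.0007 -0.0069] min [ 0.0445 -0.0161 -0.0283] max [0.0577 0.0164 0.0146] x-z ang 15.3
plane 2267 n [-0.248 -0.006  0.969] c [-0.027   0.0001 -0.0113] min [-0.0492 -0.0164 -0.0168] max [0.0495 0.0165 0.009 ] x-z ang 104.4
```

```bash
cat > press.py <<'E'
from h import *
F=[];D=[];A=[]
s0=dict(eef_rot=np.eye(3),eef_pos=np.zeros(3))
def fit(P):
    for _ in range(3):
        c=P.mean(0); n=np.linalg.svd(P-c,full_matrices=False)[2][2]; n*=np.sign(n[0]); P=P[abs((P-c)@n)<.0015]
    return c,n
for i in range(6):
    s=sensors.state(); im=optics.get_image("wrist"); L=world(im,s0); F.append(s["ft_force"])
    d=np.array([.9659,0,.2588]); t=L@d
    ok=im["range_z"]>0
    T=L[ok&(abs(L[...,1])<.015)&(abs(t+.053)<.004)&(abs(L[...,2]+.004)<.012)]
    K=L[ok&(abs(L[...,1])<.045)&(abs(t-.043)<.009)&(abs(L[...,2])<.05)]
    ct,nt=fit(T); ck,nk=fit(K); D.append((ck-ct)@nk); A.append(np.degrees(np.arccos(nt@nk)))
F=np.mean(F,0); print("F",F.round(2),"Fn",(F@N).round(2),"top-deck",np.mean(D).round(4),np.std(D).round(5),"comp mm",(96-1e3*np.mean(D)).round(2),"tilt err",np.mean(A).round(2),len(T),len(K))
E
python3 press.py; python3 tgt.py
```

```text
F [ 0.1   0.2  -1.74] Fn -1.69 top-deck 0.1011 4e-05 comp mm -5.08 tilt err 0.54 6245 10015
24.7 tip a,b,h [-0.0247, -0.0109, 0.0062] axis err deg 0.52 F [ 0.8 -0.6 -2.3] Fn -2.5
```

Request:
{"method": "jog_arm", "body": {"commands": [0.002,0.0005,0.0005,0,0.3,0.004,0.0005,0.001,0,0.3,0.005,0.0005,0.0013,0,0.3,0.005,0.0005,0.0013,0,0.3,0.005,0.0005,0.0013,0,0.3]}}

```text
time: 25.2
eef_pos: [0.4942, -0.2895, 0.0957]
eef_rot: [[-0.0, 0.303, 0.953], [0.0, 0.953, -0.303], [-1.0, 0.0, -0.0]]
ft_force: [-0.9, -0.6, -1.4]
gripper_width: 0.437
```

```bash
python3 press.py; python3 tgt.py
```

```text
F [-0.6   0.35 -1.08] Fn -0.86 top-deck 0.0959 2e-05 comp mm 0.11 tilt err 0.57 6240 10445
25.5 tip a,b,h [-0.0248, -0.0104, 0.0011] axis err deg 0.53 F [-0.8  1.2 -0.9] Fn -0.56
```

Request:
{"method": "jog_arm", "body": {"commands": [0.001,0,0.0003,0,0.3,0.002,0,0.0005,0,0.3,0.003,0,0.0008,0,0.3,0.003,0,0.0008,0,0.3,0.003,0,0.0008,0,0.3]}}

```text
time: 26.0
eef_pos: [0.495, -0.2898, 0.0928]
eef_rot: [[-0.0, 0.303, 0.953], [0.0, 0.953, -0.303], [-1.0, 0.0, -0.0]]
ft_force: [-1.6, 1.4, 1.6]
gripper_width: 0.437
```

```bash
python3 press.py; python3 tgt.py
```

```text
F [-1.29  1.49  1.24] Fn 1.63 top-deck 0.0928 3e-05 comp mm 3.19 tilt err 0.39 6234 10487
26.3 tip a,b,h [-0.0249, -0.0104, -0.002] axis err deg 0.53 F [-1.8  1.4  2. ] Fn 2.47
```

Request:
{"method": "jog_arm", "body": {"commands": [0.0005,0,0.0001,0,0.3,0.001,0,0.0003,0,0.3,0.001,0,0.0003,0,0.3,0.001,0,0.0003,0,0.3,0.001,0,0.0003,0,0.3]}}

```text
time: 26.8
eef_pos: [0.4953, -0.2899, 0.0917]
eef_rot: [[-0.0, 0.303, 0.953], [0.0, 0.953, -0.303], [-1.0, 0.0, -0.0]]
ft_force: [-1.9, 2.5, 1.4]
gripper_width: 0.443
```

```bash
python3 press.py; python3 press.py; python3 tgt.py; python3 - <<'E'
from h import *
a=optics.get_image("scene")["pixels"][215:320,350:480]; b=optics.get_image("wrist")["pixels"]; t=optics.get_image("scene")["pixels"][110:180,225:310]
cv2.imwrite("pics/final.png",np.vstack([cv2.resize(a,(744,600),interpolation=cv2.INTER_CUBIC)[:320],np.hstack([cv2.resize(b,(440,275)),cv2.resize(t,(304,275))])]))
E
```

```text
F [-2.25  2.3   1.94] Fn 2.61 top-deck 0.0915 1e-05 comp mm 4.48 tilt err 0.13 6229 9951
F [-2.16  2.16  2.25] Fn 2.87 top-deck 0.0915 1e-05 comp mm 4.48 tilt err 0.14 6231 9914
27.4 tip a,b,h [-0.0248, -0.0104, -0.0031] axis err deg 0.53 F [-1.5  1.6  2. ] Fn 2.38
```

View pics/final.png

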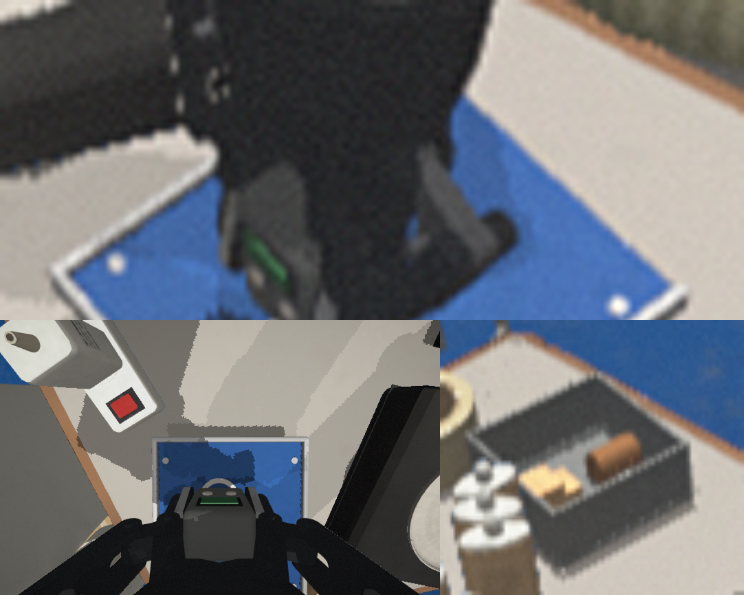

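The gauge stands square on the deck, with the ring arc visible in front of it at (217,487), and both offcuts are in the tray. I'll check foot against ring in the wrist frame.

```bash
python3 - <<'E'
from h import *
s=sensors.state(); im=optics.get_image("wrist"); W=world(im,s); px=im["pixels"]; hsv=cv2.cvtColor(px,cv2.COLOR_BGR2HSV)
h=(W-MID)@N; a=(W-MID)@US; b=(W-MID)@UY
m=(abs(a+.03)<.03)&(abs(b+.01)<.03)&(abs(h)<.006)&(hsv[...,1]<80)&(hsv[...,2]>90)
k,l,st,_=cv2.connectedComponentsWithStats(m.astype(np.uint8))
for i in range(1,k):
    if st[i,4]>25:
        q=l==i; A=a[q];B=b[q]; x=np.linalg.lstsq(np.c_[2*A,2*B,np.ones(len(A))],A**2+B**2,rcond=None)[0]
        print(st[i],"circle a,b,r",x[:2].round(4),np.sqrt(x[2]+x[0]**2+x[1]**2).round(4),"a min",A.min().round(4),"b range",B.min().round(4),B.max().round(4))
E
python3 press.py; python3 tgt.py
```

```text
[294 230  49  14 332] circle a,b,r [-0.0271 -0.0107] 0.0136 a min -0.042 b range -0.0263 0.0046
F [-2.51  1.86  2.07] Fn 2.77 top-deck 0.0915 2e-05 comp mm 4.49 tilt err 0.2 6236 9910
27.9 tip a,b,h [-0.0248, -0.0104, -0.0031] axis err deg 0.53 F [-2.8  2.2  1.7] Fn 2.55
```

```bash
python3 -c "
from workcell import order; print(order.finish_job())"
```

```text
the job is handed in; nothing more can be done
None
```

I moved both offcuts into the scrap tray, then took the gauge from its stand and handed the job in at about 28 s, still holding the gauge on the marked spot. The hand-in reports no verdict.

The tool can only point straight down, so I tilted the gauge in the grip by pushing its nose against the rim of the stand's hole.

**Last checks:**
- **Offcuts:** the last camera picture shows both lying in the tray.
- **Squareness:** the gauge is 0.2–0.5° off square to the deck.
- **Position:** the foot's tip is about 1–2 mm from the ring's centre. The foot itself was hidden behind the gauge, so this is worked out from the gauge's pose.
- **Foot travel:** about 4.2 mm in by force (4.3 N after subtracting the gauge's weight) and about 4.5 mm by depth. Both are near half-way.

**Problems and disagreements:**
- On the second tilting attempt the nose caught the hole's rim. The wrist force reached about 30 N, and the gauge slid about 7 mm up in the grip. I measured it again and a slower third attempt went in cleanly.
- In the final hold a sideways force of about 2 N remained at the wrist. I did not find its cause.

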